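# Slide a loaded module tray into a test fixture

### The job

Slide the loaded tray sideways across the bench from its parking place onto the taped rectangle in front of the test fixture and let it rest there a moment, lying square; then push it straight into the fixture's slot until you feel it press firmly, with about 10 N, on the sprung contact block hidden inside, and leave it there. Do not ram the block (25 N is too much), do not lift or tip the tray, keep the three modules in their pockets and leave the other things on the bench where they are.

Things in the scene. Friction and masses are not known exactly. Their poses are not given: they have to be found in the camera images.
- tray: Flat aluminium tray, 90 mm along its x, 120 mm along its y, 20 mm high, about 0.5 kg with its load; origin at the centre of its underside, z up. Its vertical sides are plain faces to push against. Three modules lie in a row of pockets along its y. It starts left or right of the fixture, its x within 0.35 rad of world x; friction and mass vary.
- module0: Round black camera module with a steel rim, 33 mm across, 11 mm high, 25 g, loose in the -y end pocket of the tray; origin at the centre of its underside, which lies 6 mm above the tray's underside; its top is below the tray's top.
- module1: Round black camera module with a steel rim, 33 mm across, 11 mm high, 25 g, loose in the middle pocket of the tray; origin at the centre of its underside, which lies 6 mm above the tray's underside; its top is below the tray's top.
- module2: Round black camera module with a steel rim, 33 mm across, 11 mm high, 25 g, loose in the +y end pocket of the tray; origin at the centre of its underside, which lies 6 mm above the tray's underside; its top is below the tray's top.
- fixture: Test fixture fixed on the bench: a slot, floored by the bench, between two aluminium rails (126 mm apart inside, 26 mm high); flared lead-in plates stand out 27 mm before its mouth and open to about 155 mm. Origin: middle of the mouth, on the bench; +x points straight into the slot (away from the robot, within 0.1 rad of world x), y across, z up.
- roof_edge (a point): Middle of the front top edge of the black roof over the slot: 40 mm behind the mouth, 50 mm above the bench (the roof's underside is at 26 mm). From 80 mm behind the mouth two toggle clamps and a column rise to 250 mm. Axes as the fixture's.
- block_zone (a point): Point on the slot's floor 66 mm behind the mouth. The sprung contact block, part of the fixture and out of sight under the roof, has its face anywhere from 55 to 78 mm behind the mouth, set differently every time; 12 to 35 mm of the tray stays outside. It yields up to 10 mm, about 1.5 N per mm, then stops hard. Axes as the fixture's.
- tape_mark (a point): Centre of the taped rectangle (white corner marks on the bench, for the tray's 90 mm x 120 mm outline) in front of the fixture: 80 mm before the slot's mouth, on the fixture's x axis; axes as the fixture's, bench height.
- carton: Open white carton 100 x 85 x 50 mm, loose, on the other side of the fixture from the tray; origin at the centre of its underside. Leave alone.
- mouse: Black computer mouse about 75 x 60 x 32 mm on a round cork mat; origin under its middle. Leave alone.
- screwdriver: Screwdriver 160 mm long lying along its x; origin under its middle. Leave alone.
- pen_cup: White ceramic cup 70 mm across, 90 mm high; origin at the centre of its underside. Leave alone.
- spare_module: One more round module, 33 mm across, 11 mm high, lying on the bench; origin at the centre of its underside. Leave alone.
- adapter: Black power adapter block 70 x 45 x 30 mm; origin at the centre of its underside. Leave alone.
Not all that is in view belongs to the job. What is meant by the tray is not black, and is the smaller of those in its own colour.

How it is judged:
By the outcome, as a careful person would: the job done as asked, in the order asked, and still so for the second after the job is handed in, with the robot touching nothing.
It also fails if it takes over 72 s, if anything falls off the work surface, if the arm or the gripper's body presses on something with over 40 N, if the wrist force passes 120 N, or if a joint passes its speed limit or range.

### The arm

A 6-joint arm with a two-finger parallel gripper is mounted at the origin on the work surface. World frame = base frame: x ahead of the robot, y to its left, z up, the work surface at z = 0. Lengths are in m, angles in rad, forces in N, time in s.
With the tool pointing down it reaches from about 0.275 to 0.975 m from the base axis. Payload 8.4 kg.
Tool frame: the origin (TCP) lies between the finger pads; the fingertips stand arm.tip_extent ahead of it and the grasp point (between the pads) lies 6 mm ahead of it (arm.tip_extent is the distance from the TCP to the fingertips, in m); z points along the fingers, y is the direction in which the jaws open and shut (so a half turn about z gives the same grasp; the last joint's range is limited). The gripper opens to 92 mm and grips with 3 to 60 N. Pads are 20 mm wide; open, the fingers measure 128 mm over their backs; the gripper's body (75 mm by 189 mm) begins 69 mm behind the grasp point.
Start: joints at [-1.113, 0.353, 1.633, -0, 1.155, -0.002], TCP at [0.277, -0.56, 0.24] pointing down, gripper open.
Joint ranges: [-2.63, 2.63], [-0.92, 2.1], [0.06, 2.66], [-1.3, 4.44], [0, 2.69], [-3.02, 3.02]. Speed limits (rad/s): [2.22, 2.22, 2.79, 3.14, 3.14, 3.14].

### API

Orientations are given as [roll, pitch, yaw] about the fixed x, y, z axes, in that order (R = Rz(yaw) Ry(pitch) Rx(roll)).
In Python, from bench import status, vision, arm, nets gives the robot as it stands.
- The arm moves only by the tool carry_out, never from a script. Its argument "rows" is a list of rows, each an object of numbers: "dx", "dy", "dz": the shift along the tool's x, y, z in m; "rx", "ry", "rz": the turn, a rotation vector about the tool's x, y, z in rad; "jaw": the finger opening in m, from 0 to 0.0919. A call has 1 to 8 rows; each row shifts and turns the commanded pose from where the row before left it, along the tool's axes as they then stand; what a row does not reach is not made up. A row lasts 1/12 s, in which the tool goes at most 41.7 mm and 7.16 degrees, less where a joint would pass 70% of its speed; a pose out of reach is approached as far as the arm can. A call is refused whole if a number of a shift passes 0.0417 or a number of a turn 0.125, either way. A call with a gripper value outside its range is refused whole. The fingers move at their own pace and stop on an object; "force" is the grip in N (left out, the last holds). Time passes only in rows, so rows that do not move let the fingers close. It gives the time, the measured TCP pose, the force and the opening at its end, in the units of the state.
- status.get_state(): the state, without advancing time (a new reading comes with each control period).
- vision.read_camera(name): name is "scene" or "side" or "wrist"; returns the picture (480x640x3 uint8, red, green, blue); there is no depth.
- vision.get_calibration(name): a dict with "K" (3x3 intrinsics, pixels), "xyz" and "rotation" of the camera in the world; the wrist camera has in their place "mount" (4x4, takes a point from camera to tool coordinates, whose origin is the TCP and whose axes are the flange's). Camera axes: x right, y down, z forward; pixel columns grow to the right and rows downward; lengths in m; the calibration is good to about 2 mm. A picture is of the moment at which its call begins: read the wrist's pose just before it. get_calibration takes no time and is no camera call.
- arm.sign_off(): hands the job in, once; it reports no verdict.
Trained networks look in the newest picture that a camera, given by its name, has taken for a name from the list of things; names that differ only in an ending like _2 or _b are one class to them, and where a whole thing is asked for, a point or a joint stands for the part that bears it (a point fixed in the world has none). Each returns a list of dicts, best first, with "conf" (0 to 1); they miss things now and then, are a little off and sometimes report something else, mostly with a low value. They report only what shows in the picture. A call takes as long as a camera call. They do not tell look-alikes from the thing itself.
- nets.look_for(label, camera): "position" ([column, row] in pixels, amid what is visible of it).
The state is a dict: "t": time; "joint_pos": joint angles; "qd": joint speeds; "joint_efforts": joint torques, N m; "eef_pos": TCP position; "tool_rot": TCP orientation; "ft_force": force on the tool from outside, world axes, zero at the start; "moment": the same for the moment, N m; "opening": opening from 0.0 (shut) to 1.0 (fully open).
Only numpy, scipy, OpenCV 4.12 (cv2) and the standard library are available. Lean on these libraries where they do the work, as an engineer would, in place of code of your own. Each camera call takes 0.05 s, during which the arm holds its last target. There are 200 camera calls.

## Working session

There is one attempt and no reset: what is moved stays moved. The work goes in short steps, Python scripts to look and compute and a tool call to move; the robot and the scene stay as the last step left them, time stands still between calls to the robot, and variables do not carry over. Pictures are saved under pics/ and viewed, about 8 in all and at most 12, crops included, and the job is handed in when it is done.

Besides the shell and the picture viewer there is one more tool, called after ">>>" as name(argument=value, ...) on one line, values as JSON. carry_out: Moves the arm, as the interface text tells. Its arguments: {"type":"object","properties":{"rows":{"type":"array"},"force":{"type":"number"}},"required":["rows"]}

```bash
ls; mkdir -p pics; cat > h.py <<'E'
from bench import status, vision, arm, nets
import numpy as np, cv2
def cal(n): 
    c=vision.get_calibration(n); return np.array(c["K"]),np.array(c["xyz"]),np.array(c["rotation"])
def grab(n,f):
    im=np.array(vision.read_camera(n)); cv2.imwrite(f,im[:,:,::-1]); return im
def R_(c):
    r=np.array(c); 
    if r.shape==(3,3): return r
    from scipy.spatial.transform import Rotation as Ro
    return Ro.from_euler('xyz',r).as_matrix()
def p2w(n,uv,z):
    K,x,R=cal(n); R=R_(R); d=R@np.linalg.inv(K)@np.array([uv[0],uv[1],1.]); return x+d*(z-x[2])/d[2]
def w2p(n,P):
    K,x,R=cal(n); R=R_(R); q=K@(R.T@(np.array(P)-x)); return q[:2]/q[2]
E
python3 - <<'E'
from h import *
print(status.get_state(), arm.tip_extent)
for n in("scene","side"):
    print(n,cal(n)); grab(n,f"pics/{n}0.png")
    for l in("tray","fixture","carton","module0","tape_mark","roof_edge"):
        print(l,[(np.round(d["position"]),round(d["conf"],2)) for d in nets.look_for(l,n)])
E
```

```text
pics
{'t': 0.0, 'joint_pos': array([-1.11338880e+00,  3.53616395e-01,  1.63419082e+00,  1.15970248e-05,
        1.15521254e+00, -2.42215124e-03]), 'qd': array([-1.41366943e-03,  4.77040803e-04, -1.44253270e-05,  1.28261915e-03,
        7.80623935e-04, -7.61419987e-04]), 'joint_efforts': array([ 1.41600183e-03, -5.93831849e+01, -3.34215832e+01,  6.98065432e-02,
        2.31838570e-02, -1.33222411e-04]), 'eef_pos': array([ 0.27714195, -0.55963565,  0.23885926]), 'tool_rot': array([-3.14016558e+00, -1.40598183e-05,  4.59824976e-01]), 'ft_force': array([ 1.27463786,  0.0046561 , -0.1674515 ]), 'moment': array([ 0.01553042,  0.05495217, -0.02965326]), 'opening': 0.9984392601257679} 0.025
scene (array([[434.19077611,   0.        , 324.07637857],
       [  0.        , 434.19077611, 238.57440182],
       [  0.        ,   0.        ,   1.        ]]), array([1.03941818, 0.07833315, 0.83997908]), array([-2.51227114, -0.01789354,  1.81655977]))
tray [(array([280., 183.]), 0.9), (array([191., 168.]), 0.82), (array([233., 239.]), 0.78)]
fixture [(array([334., 314.]), 0.97)]
carton []
module0 [(array([236., 236.]), 0.7), (array([336., 312.]), 0.69), (array([217., 232.]), 0.55), (array([248., 241.]), 0.4)]
tape_mark [(array([330., 316.]), 0.71)]
roof_edge [(array([331., 318.]), 0.58)]
side (array([[609.63737614,   0.        , 324.69477996],
       [  0.        , 609.63737614, 240.15655128],
       [  0.        ,   0.        ,   1.        ]]), array([-0.10134349, -0.82424763,  0.9914746 ]), array([-2.3083437 ,  0.00389663, -0.6718382 ]))
tray [(array([381., 448.]), 0.67), (array([298., 361.]), 0.58), (array([383., 321.]), 0.56)]
fixture [(array([329., 260.]), 0.65), (array([396., 337.]), 0.61)]
carton [(array([242., 199.]), 0.82)]
module0 [(array([386., 328.]), 0.67), (array([399., 340.]), 0.62), (array([371., 316.]), 0.46)]
tape_mark [(array([295., 280.]), 0.62)]
roof_edge [(array([330., 262.]), 0.49), (array([502., 293.]), 0.27)]
```

View pics/scene0.png

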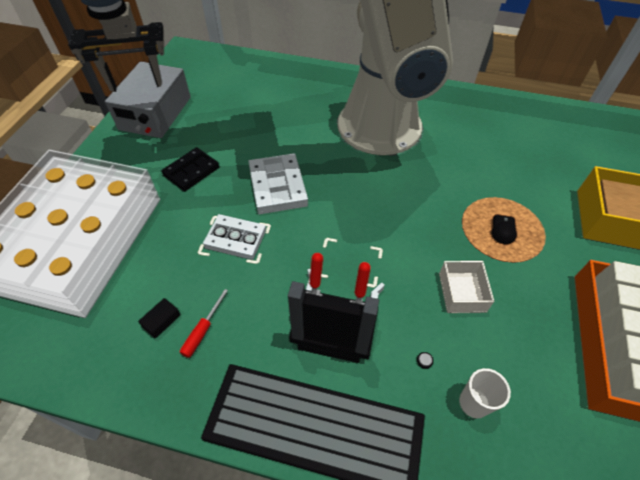

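View pics/side0.png

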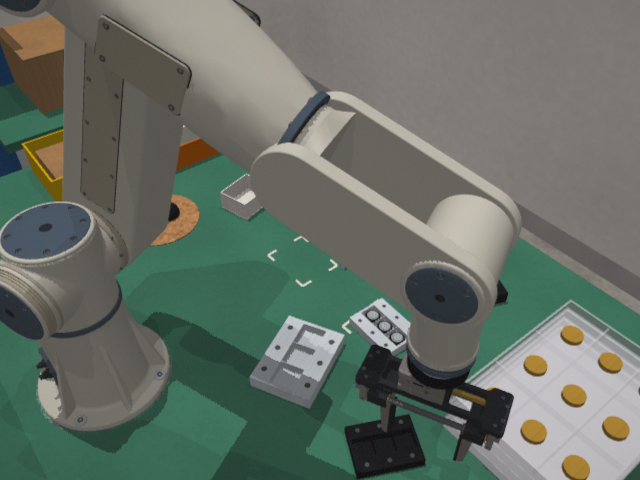

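The scene picture shows three tray-like things: a large silvery block at (280,183), a black one at (191,168), and a small aluminium tray carrying three modules at (235,237). The last fits, as it is the smaller of the two silver ones and not black. I'll confirm that in an enlarged crop and use the same crop to pick out corners. The taped goal is around (352,262), and the carton is at (466,286) on the other side.

```bash
python3 - <<'E'
from h import *
im=cv2.imread("pics/scene0.png")[195:365,190:400]
cv2.imwrite("pics/crop0.png",cv2.resize(im,None,fx=3.5,fy=3.5,interpolation=cv2.INTER_CUBIC))
E
```

```text
(no output)
```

View pics/crop0.png

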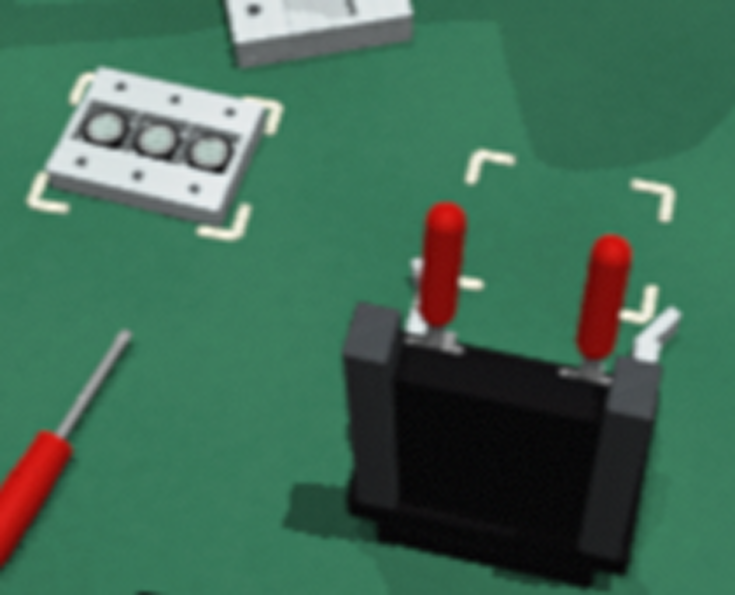

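```bash
python3 - <<'E'
from h import *
c=lambda u,v:(190+(u+.5)/3.5-.5,195+(v+.5)/3.5-.5)
def show(t,pts,z):
    P=np.array([p2w("scene",c(*p),z)[:2] for p in pts]); print(t,P.round(4).tolist(),"mean",P.mean(0).round(4)); return P
T=show("tray top",[(100,67),(268,104),(222,214),(47,174)],.02)
for a,b in((1,0),(2,3),(2,1),(3,0)):
    d=T[a]-T[b];print(np.hypot(*d).round(4),np.arctan2(d[1],d[0]).round(3))
M=show("tape",[(473,150),(674,188),(652,320)],0)
for a,b in((1,0),(2,1)):
    d=M[a]-M[b];print(np.hypot(*d).round(4),np.arctan2(d[1],d[0]).round(3))
print("centre",(M[0]+M[2])/2)
print(vision.get_calibration("wrist"))
for l,z in (("carton",.05),("mouse",.03),("screwdriver",.01),("pen_cup",.05),("spare_module",.01),("adapter",.03)):
    r=nets.look_for(l,"scene"); print(l,[(p2w("scene",d["position"],z)[:2].round(3).tolist(),round(d["conf"],2)) for d in r])
print("big alu", p2w("scene",(280,195),.03), p2w("scene",(303,208),.03), p2w("scene",(302,160),.03),p2w("scene",(250,165),.03))
E
```

```text
tray top [[0.4503, -0.3189], [0.4513, -0.1964], [0.5445, -0.1964], [0.5439, -0.3178]] mean [ 0.4975 -0.2574]
0.1225 1.562
0.1215 1.565
0.0932 0.001
0.0936 0.012
tape [[0.4389, -0.055], [0.435, 0.0838], [0.5396, 0.0873]] mean [0.4712 0.0387]
0.1389 1.599
0.1046 0.033
centre [0.48928342 0.01612462]
{'K': array([[347.30294416,   0.        , 318.14489888],
       [  0.        , 347.30294416, 244.03530953],
       [  0.        ,   0.        ,   1.        ]]), 'mount': array([[-5.43696958e-06, -9.71848260e-01, -2.35607639e-01,
         6.60881560e-02],
       [ 9.99999975e-01, -5.81297140e-05,  2.16700495e-04,
         7.36032276e-05],
       [-2.24295804e-04, -2.35607632e-01,  9.71848236e-01,
        -1.45594431e-01],
       [ 0.00000000e+00,  0.00000000e+00,  0.00000000e+00,
         1.00000000e+00]])}
carton []
mouse [([0.325, 0.352], 0.62)]
screwdriver []
pen_cup [([0.735, 0.316], 0.91), ([0.66, 0.013], 0.43)]
spare_module [([0.689, 0.211], 0.63)]
adapter [([0.744, -0.318], 0.74)]
big alu [ 0.36196102 -0.18954014  0.03      ] [ 0.3877668  -0.12298752  0.03      ] [ 0.22852545 -0.17055415  0.03      ] [ 0.28209352 -0.29692043  0.03      ]
```

The crop confirms it: three round modules in the row, inside the parking marks, with the larger silver block separate behind it. The tray is at about (0.498, -0.257), yaw about 0, and the tape centre at about (0.489, 0.016), fixture yaw about 0.03. Next I'll go to a wrist-camera viewpoint with tool yaw about 1.60, which is also the orientation for the sideways push.

>>> carry_out(rows=[{"rz": -0.12}, {"rz": -0.12}, {"rz": -0.12}, {"rz": -0.12}, {"rz": -0.12}, {"rz": -0.12}, {"rz": -0.12}, {"rz": -0.12}])

```text
validation failed for argument at $.ro...
```

>>> carry_out(rows=[{"rz": -0.09}, {"rz": -0.09}, {"dx": 0.04, "dy": 0.02}, {"dx": 0.04, "dy": 0.02}, {"dx": 0.04, "dy": 0.02}, {"dx": 0.04, "dy": 0.02}, {"dx": 0.04, "dy": 0.02}, {"dx": 0.04, "dy": 0.02}])

```text
validation failed for argument at $.ro...
```

>>> carry_out(rows=[{"dx": 0.04, "dy": 0.02, "dz": -0.006}, {"dx": 0.04, "dy": 0.02, "dz": -0.006}, {"dx": 0.04, "dy": 0.02, "dz": -0.006}, {"dx": 0.04, "dy": 0.02, "dz": -0.006}, {"dx": 0.04, "dy": 0.02, "dz": -0.006}, {}, {}, {}])

```text
validation failed for argument at $.ro...
```

>>> carry_out(rows=[{"dx": 0, "dy": 0, "dz": 0, "rx": 0, "ry": 0, "rz": -0.12, "jaw": 0.0919}])

```text
t: 1.08
eef_pos: [0.2774, -0.5601, 0.2396]
tool_rot: [3.141, -0.0, 0.578]
ft_force: [-0.2, -0.6, -0.5]
opening: 1.003
```

>>> carry_out(rows=[{"dx": 0, "dy": 0, "dz": 0, "rx": 0, "ry": 0, "rz": -0.12, "jaw": 0.04}, {"dx": 0, "dy": 0, "dz": 0, "rx": 0, "ry": 0, "rz": -0.12, "jaw": 0.04}, {"dx": 0, "dy": 0, "dz": 0, "rx": 0, "ry": 0, "rz": -0.12, "jaw": 0.04}, {"dx": 0, "dy": 0, "dz": 0, "rx": 0, "ry": 0, "rz": -0.12, "jaw": 0.04}, {"dx": 0, "dy": 0, "dz": 0, "rx": 0, "ry": 0, "rz": -0.12, "jaw": 0.04}, {"dx": 0, "dy": 0, "dz": 0, "rx": 0, "ry": 0, "rz": -0.12, "jaw": 0.04}, {"dx": 0, "dy": 0, "dz": 0, "rx": 0, "ry": 0, "rz": -0.12, "jaw": 0.04}, {"dx": 0, "dy": 0, "dz": 0, "rx": 0, "ry": 0, "rz": -0.12, "jaw": 0.04}])

```text
t: 1.75
eef_pos: [0.2774, -0.5601, 0.2396]
tool_rot: [-3.142, -0.0, 1.546]
ft_force: [-0.3, -0.1, 0.5]
opening: 0.451
```

>>> carry_out(rows=[{"dx": 0, "dy": 0, "dz": 0, "rx": 0, "ry": 0, "rz": -0.06, "jaw": 0.04}, {"dx": 0.04, "dy": 0.02, "dz": 0, "rx": 0, "ry": 0, "rz": 0, "jaw": 0.04}, {"dx": 0.04, "dy": 0.02, "dz": 0, "rx": 0, "ry": 0, "rz": 0, "jaw": 0.04}, {"dx": 0.04, "dy": 0.02, "dz": 0, "rx": 0, "ry": 0, "rz": 0, "jaw": 0.04}, {"dx": 0.04, "dy": 0.02, "dz": 0, "rx": 0, "ry": 0, "rz": 0, "jaw": 0.04}, {"dx": 0.04, "dy": 0.02, "dz": 0, "rx": 0, "ry": 0, "rz": 0, "jaw": 0.04}, {"dx": 0.04, "dy": 0.02, "dz": 0, "rx": 0, "ry": 0, "rz": 0, "jaw": 0.04}, {"dx": 0.04, "dy": 0.02, "dz": 0, "rx": 0, "ry": 0, "rz": 0, "jaw": 0.04}])

```text
t: 2.42
eef_pos: [0.4006, -0.2938, 0.2398]
tool_rot: [3.141, 0.0, 1.599]
ft_force: [1.4, 0.5, 0.1]
opening: 0.434
```

>>> carry_out(rows=[{"dx": 0.04, "dy": 0.02, "dz": -0.01, "rx": 0, "ry": 0, "rz": 0, "jaw": 0.04}, {"dx": 0.04, "dy": 0.02, "dz": -0.01, "rx": 0, "ry": 0, "rz": 0, "jaw": 0.04}, {"dx": 0.04, "dy": 0.02, "dz": -0.01, "rx": 0, "ry": 0, "rz": 0, "jaw": 0.04}, {"dx": 0.04, "dy": 0.02, "dz": 0, "rx": 0, "ry": 0, "rz": 0, "jaw": 0.04}, {"dx": 0.02, "dy": 0.01, "dz": 0, "rx": 0, "ry": 0, "rz": 0, "jaw": 0.04}, {"dx": 0, "dy": 0, "dz": 0, "rx": 0, "ry": 0, "rz": 0, "jaw": 0.04}, {"dx": 0, "dy": 0, "dz": 0, "rx": 0, "ry": 0, "rz": 0, "jaw": 0.04}, {"dx": 0, "dy": 0, "dz": 0, "rx": 0, "ry": 0, "rz": 0, "jaw": 0.04}])

```text
t: 3.08
eef_pos: [0.4782, -0.1272, 0.2668]
tool_rot: [-3.141, 0.0, 1.6]
ft_force: [-0.4, -1.0, -0.5]
opening: 0.436
```

```bash
cat >> h.py <<'E'
from scipy.spatial.transform import Rotation as Ro
def wcam(save=None):
    s=status.get_state(); im=np.array(vision.read_camera("wrist"))
    c=vision.get_calibration("wrist"); T=np.eye(4); T[:3,:3]=Ro.from_euler('xyz',s["tool_rot"]).as_matrix(); T[:3,3]=s["eef_pos"]
    if save: cv2.imwrite(save+".png",im[:,:,::-1]); np.savez(save+".npz",T=T@np.array(c["mount"]),K=np.array(c["K"]))
    return im
def wp2w(save,uv,z):
    d=np.load(save+".npz"); r=d["T"][:3,:3]@np.linalg.inv(d["K"])@np.array([uv[0],uv[1],1.]); o=d["T"][:3,3]; return o+r*(z-o[2])/r[2]
E
python3 - <<'E'
from h import *
wcam("pics/w1"); print(status.get_state()["eef_pos"])
E
```

```text
[ 0.4781018 -0.1276015  0.2667917]
```

View pics/w1.png

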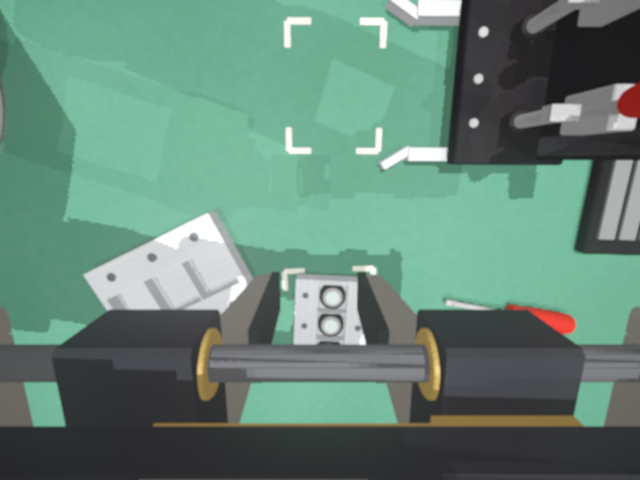

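The wrist picture shows all four goal marks, at about (284,19), (386,19), (382,153) and (287,153). The lead-in plates are at (382,165) and (390,5), the roof edge is near column 455, and the tray's +y edge is near row 277, columns 295 to 358. I'll refine these numerically.

```bash
python3 - <<'E'
from h import *
im=cv2.imread("pics/w1.png"); hsv=cv2.cvtColor(im,cv2.COLOR_BGR2HSV)
m=((hsv[...,1]<75)&(hsv[...,2]>150)).astype(np.uint8)
def box(c0,c1,r0,r1):
    k=np.zeros_like(m);k[r0:r1,c0:c1]=m[r0:r1,c0:c1];ys,xs=np.nonzero(k);return np.c_[xs,ys]
Q=[box(278,318,12,50),box(345,388,12,50),box(345,384,122,158),box(278,318,122,158)]
f=lambda P,a,b:P[np.argmax(P@np.array([a,b]))]
C=[f(Q[0],-1,-1),f(Q[1],1,-1),f(Q[2],1,1),f(Q[3],-1,1)]
print([q.tolist() for q in C])
W=np.array([wp2w("pics/w1",c,0)[:2] for c in C]);print("tape",W.round(4).tolist(),W.mean(0).round(4))
for a,b in((1,0),(2,3),(0,3),(1,2)):
    d=W[a]-W[b];print(np.hypot(*d).round(4),np.arctan2(d[1],d[0]).round(4))
for n,uv,z in(("traycorner-x",(295,276),.02),("tray+x",(358,278),.02),("plate tip top",(382,165),.026),("plate root",(410,149),.026),("rail",(447,149),.026),("roof lo",(449,160),.05),("roof hi",(462,0),.05),("plate2 root",(413,24),.026),("plate2 end",(458,24),.026)):
    print(n,wp2w("pics/w1",uv,z)[:2].round(4))
cv2.imwrite("pics/w1c.png",cv2.resize(im[0:180,270:480],None,fx=3.3,fy=3.3,interpolation=cv2.INTER_CUBIC))
E
```

```text
[[287, 16], [384, 17], [382, 150], [285, 151]]
tape [[0.4395, 0.0846], [0.5418, 0.0867], [0.5495, -0.0485], [0.4384, -0.0529]] [0.4923 0.0175]
0.1022 0.0207
0.1112 0.0395
0.1375 1.5624
0.1354 1.6283
traycorner-x [ 0.4531 -0.1966]
tray+x [ 0.5282 -0.1969]
plate tip top [ 0.5461 -0.065 ]
plate root [ 0.5749 -0.0473]
rail [ 0.6146 -0.0462]
roof lo [ 0.6093 -0.0578]
roof hi [0.6043 0.0848]
plate2 root [0.5668 0.0721]
plate2 end [0.6115 0.0735]
```

View pics/w1c.png

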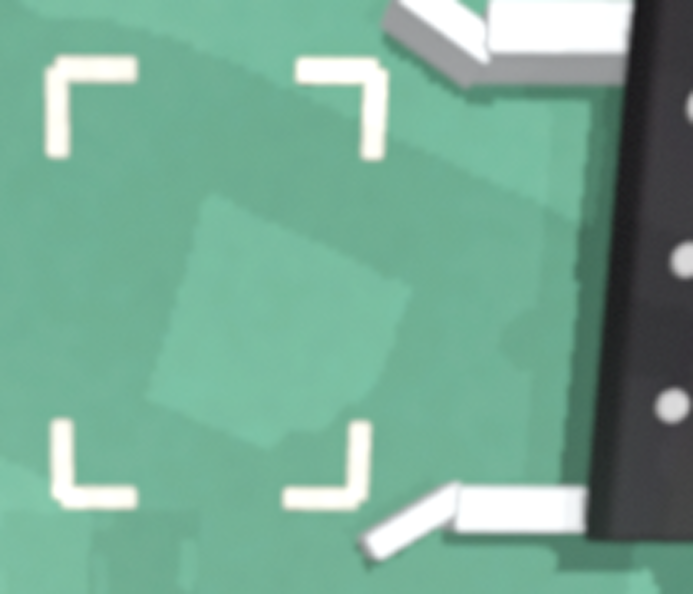

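```bash
python3 - <<'E'
from h import *
g=lambda u,v:(270+(u+.5)/3.3-.5,(v+.5)/3.3-.5)
P=lambda u,v,z:wp2w("pics/w1",g(u,v),z)[:2]
W=np.array([P(46,57,0),P(387,57,0),P(371,508,0),P(52,508,0)]);print("tape",W.round(4).tolist(),W.mean(0).round(4))
for a,b in((1,0),(2,3),(0,3),(1,2)):
    d=W[a]-W[b];print(np.hypot(*d).round(4),np.arctan2(d[1],d[0]).round(4))
lo=[P(462,485,.026),P(585,487,.026)];hi=[P(490,53,.026),P(627,53,.026)];hib=[P(472,88,0),P(622,83,0)]
print("lo",lo,"hi",hi,"hib",hib)
for L in(lo,hi,hib): d=L[1]-L[0];print(np.arctan2(d[1],d[0]).round(4))
print("roof", P(635,0,.05),P(587,538,.05))
E
```

```text
tape [[0.4359, 0.0837], [0.5448, 0.0869], [0.5499, -0.0524], [0.4389, -0.0557]] [0.4924 0.0156]
0.1089 0.0298
0.1111 0.0296
0.1394 1.5918
0.1395 1.6073
lo [array([ 0.57430043, -0.04490281]), array([ 0.61432434, -0.04434503])] hi [array([0.571231  , 0.07955707]), array([0.6122056, 0.0807802])] hib [array([0.57280973, 0.07889856]), array([0.62082086, 0.08176471])]
0.0139
0.0298
0.0596
roof [0.60434172 0.08505434] [ 0.60814415 -0.06045918]
```

>>> carry_out(rows=[{"dx": -0.037, "dy": 0.003, "dz": 0, "rx": 0, "ry": 0, "rz": 0, "jaw": 0.04}, {"dx": -0.037, "dy": 0.003, "dz": 0, "rx": 0, "ry": 0, "rz": 0, "jaw": 0.04}, {"dx": -0.037, "dy": 0.003, "dz": 0, "rx": 0, "ry": 0, "rz": 0, "jaw": 0.04}, {"dx": -0.037, "dy": 0.003, "dz": 0, "rx": 0, "ry": 0, "rz": 0, "jaw": 0.04}, {"dx": -0.037, "dy": 0.003, "dz": 0, "rx": 0, "ry": 0, "rz": 0, "jaw": 0.04}, {"dx": -0.037, "dy": 0.002, "dz": 0, "rx": 0, "ry": 0, "rz": 0, "jaw": 0.04}, {"dx": 0, "dy": 0, "dz": 0.03, "rx": 0, "ry": 0, "rz": 0, "jaw": 0.04}, {"dx": 0, "dy": 0, "dz": 0.03, "rx": 0, "ry": 0, "rz": 0, "jaw": 0.04}])

```text
t: 3.8
eef_pos: [0.5016, -0.3527, 0.2074]
tool_rot: [3.139, 0.003, 1.595]
ft_force: [-0.2, 1.0, -0.6]
opening: 0.434
```

>>> carry_out(rows=[{"dx": 0, "dy": 0, "dz": 0.035, "rx": 0, "ry": 0, "rz": 0, "jaw": 0.04}, {"dx": 0, "dy": 0, "dz": 0.035, "rx": 0, "ry": 0, "rz": 0, "jaw": 0.04}, {"dx": 0, "dy": 0, "dz": 0.035, "rx": 0, "ry": 0, "rz": 0, "jaw": 0.04}, {"dx": 0, "dy": 0, "dz": 0.03, "rx": 0, "ry": 0, "rz": 0, "jaw": 0.04}, {"dx": 0, "dy": 0, "dz": 0.02, "rx": 0, "ry": 0, "rz": 0, "jaw": 0.04}, {"dx": 0, "dy": 0, "dz": 0.016, "rx": 0, "ry": 0, "rz": 0, "jaw": 0.04}, {"dx": 0, "dy": 0, "dz": 0, "rx": 0, "ry": 0, "rz": 0, "jaw": 0.04}, {"dx": 0, "dy": 0, "dz": 0, "rx": 0, "ry": 0, "rz": 0, "jaw": 0.04}])

```text
t: 4.47
eef_pos: [0.5006, -0.349, 0.0352]
tool_rot: [-3.14, -0.001, 1.598]
ft_force: [-0.6, -0.9, -0.2]
opening: 0.432
```

```bash
python3 - <<'E'
from h import *
wcam("pics/w2"); print(status.get_state()["eef_pos"],status.get_state()["tool_rot"])
E
```

```text
[ 0.50154364 -0.34928934  0.03633798] [3.14148272e+00 1.39360363e-04 1.59835331e+00]
```

View pics/w2.png

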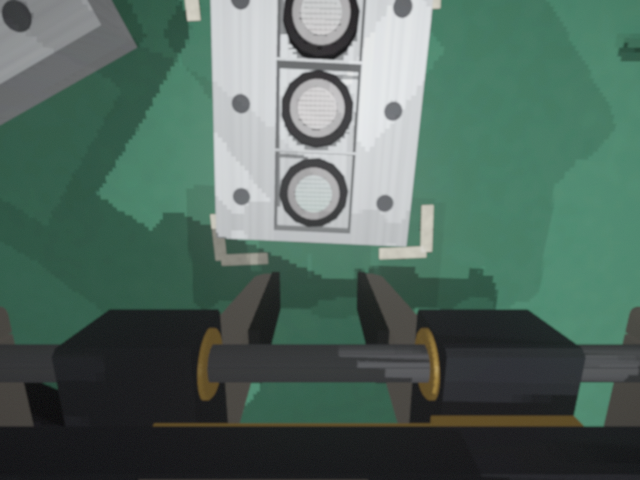

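The picture shows the tray squarely ahead of the two fingers. Its -y edge runs (217,237) to (407,246), so the tray is turned about -0.05 rad against the tool, and it is centred near column 312. I'll compute the path in fixture axes.

```bash
cat >> h.py <<'E'
O=np.array([0.4915,0.0157]); A=0.029; RF=np.array([[np.cos(A),-np.sin(A)],[np.sin(A),np.cos(A)]])
tof=lambda p:RF.T@(np.array(p)[:2]-O)
E
python3 - <<'E'
from h import *
a,b=[wp2w("pics/w2",p,.02)[:2] for p in((217,237),(407,246))]
d=b-a;y=np.arctan2(d[1],d[0]);print(a,b,np.hypot(*d),y)
n=np.array([-np.sin(y),np.cos(y)]);c=(a+b)/2+.06*n;print("tray centre",c,"fix",tof(c)*1e3,"face fix",tof((a+b)/2)*1e3)
print("tcp fix",tof(status.get_state()["eef_pos"])*1e3)
E
```

```text
[ 0.45198375 -0.31994731] [ 0.54246686 -0.32186799] 0.0905034949132349 -0.021223747692872514
tray centre [ 0.49849863 -0.26092117] fix [  -1.02519949 -276.70778699] face fix [  -4.03735765 -336.63213016]
tcp fix [  -0.5437938  -365.12710044]
```

>>> carry_out(rows=[{"dx": 0.008, "dy": 0, "dz": 0.003, "rx": 0, "ry": 0, "rz": 0, "jaw": 0.04}, {"dx": 0.006, "dy": 0, "dz": 0.003, "rx": 0, "ry": 0, "rz": 0, "jaw": 0.04}, {"dx": 0.003, "dy": 0, "dz": 0, "rx": 0, "ry": 0, "rz": 0, "jaw": 0.04}, {"dx": 0.003, "dy": 0, "dz": 0, "rx": 0, "ry": 0, "rz": 0, "jaw": 0.04}, {"dx": 0.003, "dy": 0, "dz": 0, "rx": 0, "ry": 0, "rz": 0, "jaw": 0.04}, {"dx": 0.003, "dy": 0, "dz": 0, "rx": 0, "ry": 0, "rz": 0, "jaw": 0.04}, {"dx": 0.004, "dy": 0, "dz": 0, "rx": 0, "ry": 0, "rz": 0, "jaw": 0.04}, {"dx": 0.005, "dy": 0, "dz": 0, "rx": 0, "ry": 0, "rz": 0, "jaw": 0.04}])

```text
t: 5.18
eef_pos: [0.5014, -0.3135, 0.0303]
tool_rot: [3.141, 0.001, 1.6]
ft_force: [-0.0, -4.1, 2.5]
opening: 0.435
```

>>> carry_out(rows=[{"dx": 0.006, "dy": 0, "dz": 0, "rx": 0, "ry": 0, "rz": 0, "jaw": 0.04}, {"dx": 0.008, "dy": 0, "dz": 0, "rx": 0, "ry": 0, "rz": 0, "jaw": 0.04}, {"dx": 0.008, "dy": 0, "dz": 0, "rx": 0, "ry": 0, "rz": 0, "jaw": 0.04}, {"dx": 0.008, "dy": 0, "dz": 0, "rx": 0, "ry": 0, "rz": 0, "jaw": 0.04}, {"dx": 0.008, "dy": 0, "dz": 0, "rx": 0, "ry": 0, "rz": 0, "jaw": 0.04}, {"dx": 0.008, "dy": 0, "dz": 0, "rx": 0, "ry": 0, "rz": 0, "jaw": 0.04}, {"dx": 0.008, "dy": 0, "dz": 0, "rx": 0, "ry": 0, "rz": 0, "jaw": 0.04}, {"dx": 0.008, "dy": 0, "dz": 0, "rx": 0, "ry": 0, "rz": 0, "jaw": 0.04}])

```text
t: 5.85
eef_pos: [0.499, -0.2504, 0.0299]
tool_rot: [-3.141, -0.0, 1.6]
ft_force: [0.7, -3.5, 1.3]
opening: 0.437
```

```bash
python3 - <<'E'
from h import *
wcam("pics/w3"); s=status.get_state(); print(s["eef_pos"],s["tool_rot"],tof(s["eef_pos"])*1e3)
E
```

```text
[ 0.49847823 -0.24893899  0.02960227] [-3.14034878e+00 -1.28611447e-03  1.59991244e+00] [  -0.69815866 -264.73005549]
```

View pics/w3.png

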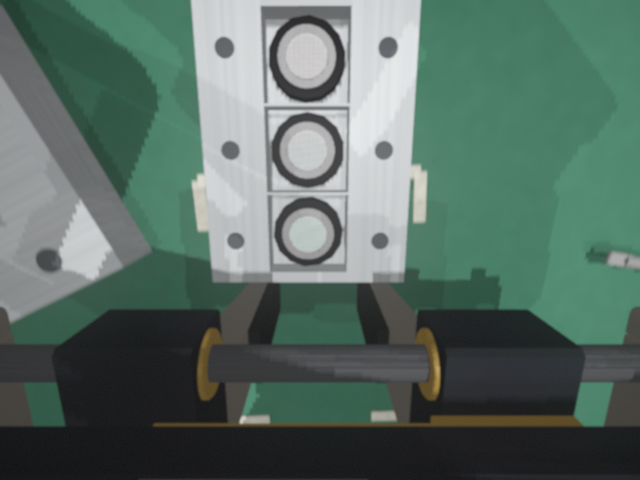

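The tray is now square against both fingers (edge row 282 at both ends), and the modules are in place. I'll measure the finger offset and the tray's x'.

```bash
python3 - <<'E'
from h import *
F=np.array([tof(wp2w("pics/w3",p,.02))*1e3 for p in((212,282),(406,282))]);print(F,F.mean(0))
print("big block edge fix",tof(wp2w("pics/w3",(152,250),.03))*1e3)
E
```

```text
[[ -50.23888055 -256.42840664]
 [  41.57138038 -256.44516131]] [  -4.33375008 -256.43678397]
big block edge fix [ -71.91524901 -238.1640625 ]
```

>>> carry_out(rows=[{"dx": 0.006, "dy": 0, "dz": 0, "rx": 0, "ry": 0, "rz": 0, "jaw": 0.04}, {"dx": 0.009, "dy": 0.0002, "dz": 0, "rx": 0, "ry": 0, "rz": 0, "jaw": 0.04}, {"dx": 0.009, "dy": 0.0002, "dz": 0, "rx": 0, "ry": 0, "rz": 0, "jaw": 0.04}, {"dx": 0.009, "dy": 0.0002, "dz": 0, "rx": 0, "ry": 0, "rz": 0, "jaw": 0.04}, {"dx": 0.009, "dy": 0.0002, "dz": 0, "rx": 0, "ry": 0, "rz": 0, "jaw": 0.04}, {"dx": 0.009, "dy": 0.0002, "dz": 0, "rx": 0, "ry": 0, "rz": 0, "jaw": 0.04}, {"dx": 0.009, "dy": 0.0002, "dz": 0, "rx": 0, "ry": 0, "rz": 0, "jaw": 0.04}, {"dx": 0.009, "dy": 0.0002, "dz": 0, "rx": 0, "ry": 0, "rz": 0, "jaw": 0.04}])

```text
t: 6.57
eef_pos: [0.4984, -0.1812, 0.0298]
tool_rot: [-3.141, -0.0, 1.6]
ft_force: [0.9, -1.9, -1.8]
opening: 0.434
```

>>> carry_out(rows=[{"dx": 0.009, "dy": 0.0002, "dz": 0, "rx": 0, "ry": 0, "rz": 0, "jaw": 0.04}, {"dx": 0.009, "dy": 0.0002, "dz": 0, "rx": 0, "ry": 0, "rz": 0, "jaw": 0.04}, {"dx": 0.009, "dy": 0.0002, "dz": 0, "rx": 0, "ry": 0, "rz": 0, "jaw": 0.04}, {"dx": 0.009, "dy": 0.0002, "dz": 0, "rx": 0, "ry": 0, "rz": 0, "jaw": 0.04}, {"dx": 0.009, "dy": 0.0002, "dz": 0, "rx": 0, "ry": 0, "rz": 0, "jaw": 0.04}, {"dx": 0.009, "dy": 0.0002, "dz": 0, "rx": 0, "ry": 0, "rz": 0, "jaw": 0.04}, {"dx": 0.006, "dy": 0.0002, "dz": 0, "rx": 0, "ry": 0, "rz": 0, "jaw": 0.04}, {"dx": 0.004, "dy": 0.0002, "dz": 0, "rx": 0, "ry": 0, "rz": 0, "jaw": 0.04}])

```text
t: 7.23
eef_pos: [0.4982, -0.1174, 0.0299]
tool_rot: [-3.141, -0.0, 1.6]
ft_force: [-0.2, -2.6, -1.7]
opening: 0.432
```

```bash
cat >> h.py <<'E'
def edge(save):  # bright-face bottom edge and its ends, fixture mm
    im=cv2.imread(save+".png"); hsv=cv2.cvtColor(im,cv2.COLOR_BGR2HSV)
    m=((hsv[...,1]<45)&(hsv[...,2]>135)).astype(np.uint8); m[:,:140]=0; m[300:]=0
    for r in range(240,296,4):
        x=np.nonzero(m[r])[0]; print(r,(x.min(),x.max(),len(x)) if len(x) else None,end=' ')
    print()
E
python3 - <<'E'
from h import *
wcam("pics/w4"); s=status.get_state(); print(s["eef_pos"],s["tool_rot"],s["ft_force"],tof(s["eef_pos"])*1e3)
edge("pics/w3"); edge("pics/w4")
E
```

```text
[ 0.49816369 -0.11706512  0.02986903] [-3.14132782e+00 -3.16850879e-04  1.60024822e+00] [0.08921964 0.07556752 0.00686408] [   2.81124248 -132.90251634]
240 (np.int64(209), np.int64(406), 147) 244 (np.int64(209), np.int64(406), 151) 248 (np.int64(209), np.int64(406), 174) 252 (np.int64(210), np.int64(620), 183) 256 (np.int64(210), np.int64(633), 191) 260 (np.int64(210), np.int64(639), 185) 264 (np.int64(211), np.int64(639), 195) 268 (np.int64(212), np.int64(404), 119) 272 (np.int64(222), np.int64(403), 182) 276 (np.int64(229), np.int64(398), 126) 280 (np.int64(230), np.int64(398), 123) 284 None 288 None 292 None 
240 (np.int64(210), np.int64(407), 148) 244 (np.int64(210), np.int64(407), 151) 248 (np.int64(210), np.int64(406), 173) 252 (np.int64(211), np.int64(406), 175) 256 (np.int64(211), np.int64(406), 168) 260 (np.int64(211), np.int64(406), 157) 264 (np.int64(212), np.int64(406), 162) 268 (np.int64(212), np.int64(405), 120) 272 (np.int64(212), np.int64(404), 193) 276 (np.int64(213), np.int64(402), 134) 280 (np.int64(213), np.int64(401), 132) 284 None 288 None 292 None
```

The tray moves with the fingers without slipping and x' is now about -0.6 mm. About 64.6 mm remains.

>>> carry_out(rows=[{"dx": 0.005, "dy": 0, "dz": 0, "rx": 0, "ry": 0, "rz": 0, "jaw": 0.04}, {"dx": 0.008, "dy": 0, "dz": 0, "rx": 0, "ry": 0, "rz": 0, "jaw": 0.04}, {"dx": 0.008, "dy": 0, "dz": 0, "rx": 0, "ry": 0, "rz": 0, "jaw": 0.04}, {"dx": 0.008, "dy": 0, "dz": 0, "rx": 0, "ry": 0, "rz": 0, "jaw": 0.04}, {"dx": 0.008, "dy": 0, "dz": 0, "rx": 0, "ry": 0, "rz": 0, "jaw": 0.04}, {"dx": 0.008, "dy": 0, "dz": 0, "rx": 0, "ry": 0, "rz": 0, "jaw": 0.04}, {"dx": 0.006, "dy": 0, "dz": 0, "rx": 0, "ry": 0, "rz": 0, "jaw": 0.04}, {"dx": 0.004, "dy": 0, "dz": 0, "rx": 0, "ry": 0, "rz": 0, "jaw": 0.04}])

```text
t: 7.95
eef_pos: [0.4966, -0.0624, 0.0299]
tool_rot: [-3.142, 0.0, 1.6]
ft_force: [-0.2, -2.2, 0.8]
opening: 0.433
```

>>> carry_out(rows=[{"dx": 0.003, "dy": 0, "dz": 0, "rx": 0, "ry": 0, "rz": 0, "jaw": 0.04}, {"dx": 0.002, "dy": 0, "dz": 0, "rx": 0, "ry": 0, "rz": 0, "jaw": 0.04}, {"dx": 0.002, "dy": 0, "dz": 0, "rx": 0, "ry": 0, "rz": 0, "jaw": 0.04}, {"dx": 0, "dy": 0, "dz": 0, "rx": 0, "ry": 0, "rz": 0, "jaw": 0.04}, {"dx": 0, "dy": 0, "dz": 0, "rx": 0, "ry": 0, "rz": 0, "jaw": 0.04}])

```text
t: 8.37
eef_pos: [0.4963, -0.0561, 0.0297]
tool_rot: [-3.141, -0.0, 1.599]
ft_force: [-0.5, 0.5, -0.4]
opening: 0.434
```

```bash
python3 - <<'E'
from h import *
s=status.get_state(); print(s["eef_pos"],s["tool_rot"],s["ft_force"],tof(s["eef_pos"])*1e3)
E
```

```text
[ 0.49626487 -0.05612573  0.02974326] [-3.14117474e+00 -3.89552901e-04  1.59947198e+00] [-0.50193278  0.50607579 -0.35265691] [  2.68021139 -71.93368958]
```

>>> carry_out(rows=[{"dx": 0.002, "dy": 0, "dz": 0, "rx": 0, "ry": 0, "rz": 0, "jaw": 0.04}, {"dx": 0.0015, "dy": 0, "dz": 0, "rx": 0, "ry": 0, "rz": 0, "jaw": 0.04}, {"dx": 0, "dy": 0, "dz": 0, "rx": 0, "ry": 0, "rz": 0, "jaw": 0.04}, {"dx": 0, "dy": 0, "dz": 0, "rx": 0, "ry": 0, "rz": 0, "jaw": 0.04}, {"dx": -0.01, "dy": 0, "dz": 0, "rx": 0, "ry": 0, "rz": 0, "jaw": 0.04}, {"dx": -0.01, "dy": 0, "dz": 0, "rx": 0, "ry": 0, "rz": 0, "jaw": 0.04}, {"dx": 0, "dy": 0, "dz": -0.03, "rx": 0, "ry": 0, "rz": 0, "jaw": 0.04}, {"dx": 0, "dy": 0, "dz": -0.04, "rx": 0, "ry": 0, "rz": 0, "jaw": 0.04}])

```text
t: 9.03
eef_pos: [0.4946, -0.0737, 0.0981]
tool_rot: [-3.135, -0.001, 1.599]
ft_force: [0.5, -0.2, -0.6]
opening: 0.433
```

>>> carry_out(rows=[{"dx": 0.022, "dy": -0.018, "dz": -0.025, "rx": 0, "ry": 0, "rz": 0, "jaw": 0.05}, {"dx": 0.022, "dy": -0.018, "dz": -0.025, "rx": 0, "ry": 0, "rz": 0, "jaw": 0.05}, {"dx": 0.022, "dy": -0.018, "dz": -0.025, "rx": 0, "ry": 0, "rz": 0, "jaw": 0.05}, {"dx": 0.022, "dy": -0.018, "dz": -0.025, "rx": 0, "ry": 0, "rz": 0, "jaw": 0.05}, {"dx": 0, "dy": 0, "dz": 0, "rx": 0, "ry": 0, "rz": -0.12, "jaw": 0.05}, {"dx": 0, "dy": 0, "dz": 0, "rx": 0, "ry": 0, "rz": -0.12, "jaw": 0.05}, {"dx": 0, "dy": 0, "dz": 0, "rx": 0, "ry": 0, "rz": -0.12, "jaw": 0.05}, {"dx": 0, "dy": 0, "dz": 0, "rx": 0, "ry": 0, "rz": -0.12, "jaw": 0.05}])

```text
t: 9.7
eef_pos: [0.4225, 0.0125, 0.2003]
tool_rot: [3.141, 0.0, 2.086]
ft_force: [-0.8, 0.4, -0.3]
opening: 0.546
```

>>> carry_out(rows=[{"dx": 0, "dy": 0, "dz": 0, "rx": 0, "ry": 0, "rz": -0.12, "jaw": 0.05}, {"dx": 0, "dy": 0, "dz": 0, "rx": 0, "ry": 0, "rz": -0.12, "jaw": 0.05}, {"dx": 0, "dy": 0, "dz": 0, "rx": 0, "ry": 0, "rz": -0.12, "jaw": 0.05}, {"dx": 0, "dy": 0, "dz": 0, "rx": 0, "ry": 0, "rz": -0.12, "jaw": 0.05}, {"dx": 0, "dy": 0, "dz": 0, "rx": 0, "ry": 0, "rz": -0.12, "jaw": 0.05}, {"dx": 0, "dy": 0, "dz": 0, "rx": 0, "ry": 0, "rz": -0.12, "jaw": 0.05}, {"dx": 0, "dy": 0, "dz": 0, "rx": 0, "ry": 0, "rz": -0.12, "jaw": 0.05}, {"dx": 0, "dy": 0, "dz": 0, "rx": 0, "ry": 0, "rz": -0.12, "jaw": 0.05}])

```text
t: 10.37
eef_pos: [0.4225, 0.0123, 0.1999]
tool_rot: [3.142, 0.0, 3.045]
ft_force: [0.1, -0.8, -0.4]
opening: 0.542
```

>>> carry_out(rows=[{"dx": 0, "dy": 0, "dz": 0, "rx": 0, "ry": 0, "rz": -0.12, "jaw": 0.05}, {"dx": 0, "dy": 0, "dz": 0, "rx": 0, "ry": 0, "rz": -0.01, "jaw": 0.05}, {"dx": 0, "dy": 0, "dz": 0, "rx": 0, "ry": 0, "rz": 0, "jaw": 0.05}, {"dx": 0, "dy": 0, "dz": 0, "rx": 0, "ry": 0, "rz": 0, "jaw": 0.05}])

```text
t: 10.7
eef_pos: [0.4224, 0.0127, 0.1999]
tool_rot: [3.142, 0.0, -3.118]
ft_force: [0.1, 0.0, 0.5]
opening: 0.542
```

```bash
python3 - <<'E'
from h import *
wcam("pics/w5"); s=status.get_state(); print(s["eef_pos"],s["tool_rot"],s["ft_force"],tof(s["eef_pos"])*1e3)
E
```

```text
[0.42246442 0.01281234 0.1999004 ] [ 3.14154927e+00  7.97096417e-05 -3.11696410e+00] [ 0.0229623  -0.11816304 -1.05939847] [-69.09028569  -0.8846915 ]
```

View pics/w5.png

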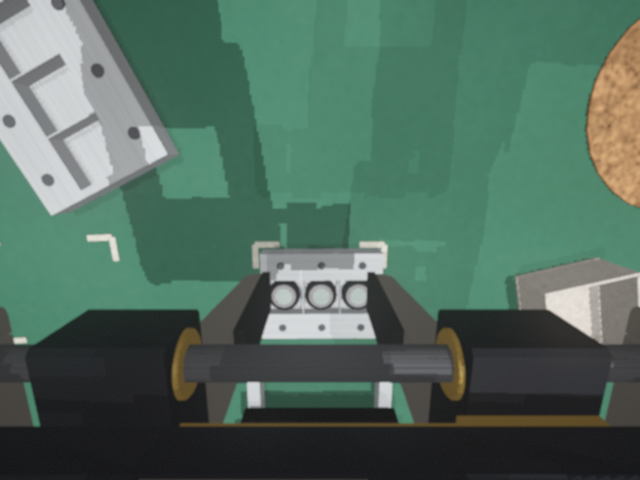

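The tray's rear edge lies between the two near tape marks, tray columns 260 to 383 and marks 252 to 387. I'll check position and squareness in one enlarged montage of the wrist and scene views.

```bash
python3 - <<'E'
from h import *
im=cv2.imread("pics/w5.png")[232:282,240:400]; a=cv2.resize(im,None,fx=5,fy=5,interpolation=cv2.INTER_CUBIC)
s=grab("scene","pics/scene1.png")[:,:,::-1][230:295,300:400]; b=cv2.resize(s,None,fx=5,fy=5,interpolation=cv2.INTER_CUBIC)
c=np.zeros((a.shape[0]+b.shape[0],800,3),np.uint8); c[:a.shape[0],:a.shape[1]]=a; c[a.shape[0]:,:b.shape[1]]=b
cv2.imwrite("pics/m1.png",c)
E
```

```text
(no output)
```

View pics/m1.png

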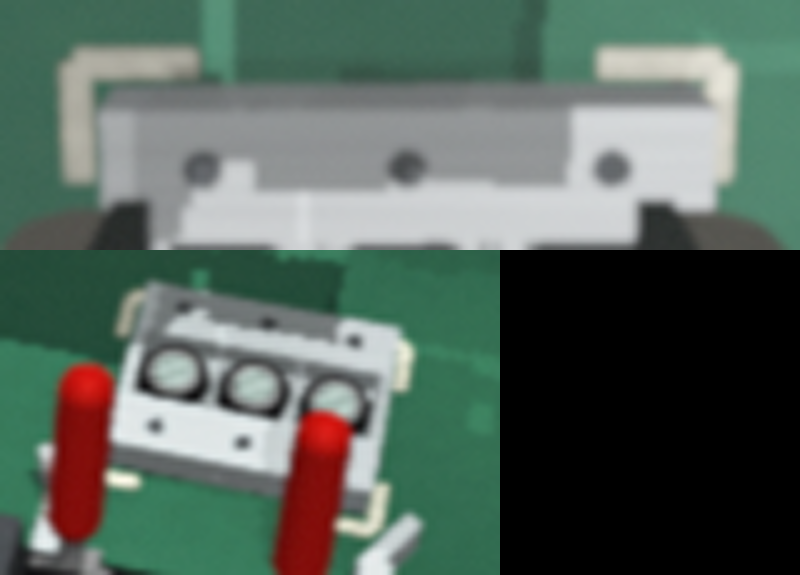

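```bash
python3 - <<'E'
from h import *
g=lambda u,v:(240+(u+.5)/5-.5,232+(v+.5)/5-.5)
for n,u,v,z in(("markL",58,48,0),("markR",740,48,0),("L top",103,106,.02),("R top",716,107,.02),("L bot",106,86,0),("R bot",708,84,0)):
    p=wp2w("pics/w5",g(u,v),z); print(n,p[:2].round(4),(tof(p)*1e3).round(1))
E
```

```text
markL [ 0.4396 -0.0553] [-54.  -69.5]
markR [0.4362 0.0841] [-53.3  69.9]
L top [ 0.4461 -0.043 ] [-47.1 -57.4]
R top [0.4435 0.076 ] [-46.3  61.7]
L bot [ 0.4474 -0.0456] [-45.9 -60. ]
R bot [0.444 0.078] [-45.7  63.7]
```

Squareness is fine (about 0.005 rad), and the tray is within about 2 mm of the taped rectangle on both axes. It has been resting for over 2 s. Now I'll descend behind it, centred on it, for the push in.

>>> carry_out(rows=[{"dx": 0, "dy": 0.003, "dz": 0.035, "rx": 0, "ry": 0, "rz": -0.004, "jaw": 0.05}, {"dx": 0, "dy": 0, "dz": 0.035, "rx": 0, "ry": 0, "rz": 0, "jaw": 0.05}, {"dx": 0, "dy": 0, "dz": 0.035, "rx": 0, "ry": 0, "rz": 0, "jaw": 0.05}, {"dx": 0, "dy": 0, "dz": 0.03, "rx": 0, "ry": 0, "rz": 0, "jaw": 0.05}, {"dx": 0, "dy": 0, "dz": 0.02, "rx": 0, "ry": 0, "rz": 0, "jaw": 0.05}, {"dx": 0, "dy": 0, "dz": 0.015, "rx": 0, "ry": 0, "rz": 0, "jaw": 0.05}, {"dx": 0, "dy": 0, "dz": 0, "rx": 0, "ry": 0, "rz": 0, "jaw": 0.05}, {"dx": 0, "dy": 0, "dz": 0, "rx": 0, "ry": 0, "rz": 0, "jaw": 0.05}])

```text
t: 11.47
eef_pos: [0.4218, 0.0161, 0.0295]
tool_rot: [3.142, -0.002, -3.11]
ft_force: [0.6, 1.0, 0.3]
opening: 0.544
```

```bash
python3 - <<'E'
from h import *
s=status.get_state(); print(s["eef_pos"],s["tool_rot"],s["ft_force"],tof(s["eef_pos"])*1e3)
E
```

```text
[0.42184116 0.01607232 0.02949262] [ 3.14158646e+00 -1.96683026e-03 -3.11041429e+00] [0.59270927 0.97299823 0.34915151] [-69.61875068   2.39198607]
```

>>> carry_out(rows=[{"dx": -0.005, "dy": 0, "dz": 0, "rx": 0, "ry": 0, "rz": 0, "jaw": 0.05}, {"dx": -0.004, "dy": 0, "dz": 0, "rx": 0, "ry": 0, "rz": 0, "jaw": 0.05}, {"dx": -0.003, "dy": 0, "dz": 0, "rx": 0, "ry": 0, "rz": 0, "jaw": 0.05}, {"dx": -0.003, "dy": 0, "dz": 0, "rx": 0, "ry": 0, "rz": 0, "jaw": 0.05}, {"dx": -0.003, "dy": 0, "dz": 0, "rx": 0, "ry": 0, "rz": 0, "jaw": 0.05}, {"dx": -0.004, "dy": 0, "dz": 0, "rx": 0, "ry": 0, "rz": 0, "jaw": 0.05}, {"dx": -0.005, "dy": -0.0002, "dz": 0, "rx": 0, "ry": 0, "rz": 0, "jaw": 0.05}, {"dx": -0.005, "dy": -0.0003, "dz": 0, "rx": 0, "ry": 0, "rz": 0, "jaw": 0.05}])

```text
t: 12.13
eef_pos: [0.4546, 0.0167, 0.0299]
tool_rot: [3.142, -0.0, -3.109]
ft_force: [-3.4, -0.1, 2.2]
opening: 0.542
```

>>> carry_out(rows=[{"dx": -0.005, "dy": -0.0003, "dz": 0, "rx": 0, "ry": 0, "rz": 0, "jaw": 0.05}, {"dx": -0.005, "dy": -0.0003, "dz": 0, "rx": 0, "ry": 0, "rz": 0, "jaw": 0.05}, {"dx": -0.005, "dy": -0.0003, "dz": 0, "rx": 0, "ry": 0, "rz": 0, "jaw": 0.05}, {"dx": -0.004, "dy": -0.0003, "dz": 0, "rx": 0, "ry": 0, "rz": 0, "jaw": 0.05}, {"dx": -0.003, "dy": -0.0003, "dz": 0, "rx": 0, "ry": 0, "rz": 0, "jaw": 0.05}, {"dx": -0.003, "dy": 0, "dz": 0, "rx": 0, "ry": 0, "rz": 0, "jaw": 0.05}, {"dx": -0.003, "dy": 0, "dz": 0, "rx": 0, "ry": 0, "rz": 0, "jaw": 0.05}, {"dx": -0.003, "dy": 0, "dz": 0, "rx": 0, "ry": 0, "rz": 0, "jaw": 0.05}])

```text
t: 12.8
eef_pos: [0.4855, 0.0161, 0.0298]
tool_rot: [-3.142, -0.0, -3.109]
ft_force: [-2.2, -0.3, -0.0]
opening: 0.544
```

```bash
python3 - <<'E'
from h import *
wcam("pics/w6"); s=status.get_state(); print(s["eef_pos"],s["tool_rot"],s["ft_force"],tof(s["eef_pos"])*1e3)
s=grab("scene","pics/scene2.png")[:,:,::-1][230:300,300:400]; b=cv2.resize(s,None,fx=4,fy=4,interpolation=cv2.INTER_CUBIC)
w=cv2.imread("pics/w6.png")[150:300,140:500]; w=cv2.resize(w,None,fx=2,fy=2,interpolation=cv2.INTER_CUBIC)
c=np.zeros((580,720,3),np.uint8); c[:300]=w; c[300:580,:400]=b; cv2.imwrite("pics/m2.png",c)
E
```

```text
[0.48646924 0.01616243 0.02994074] [-3.14157535e+00  1.16846931e-03 -3.10936888e+00] [-1.72946285  0.17502103  0.02381563] [-5.01523983  0.60811025]
```

View pics/m2.png

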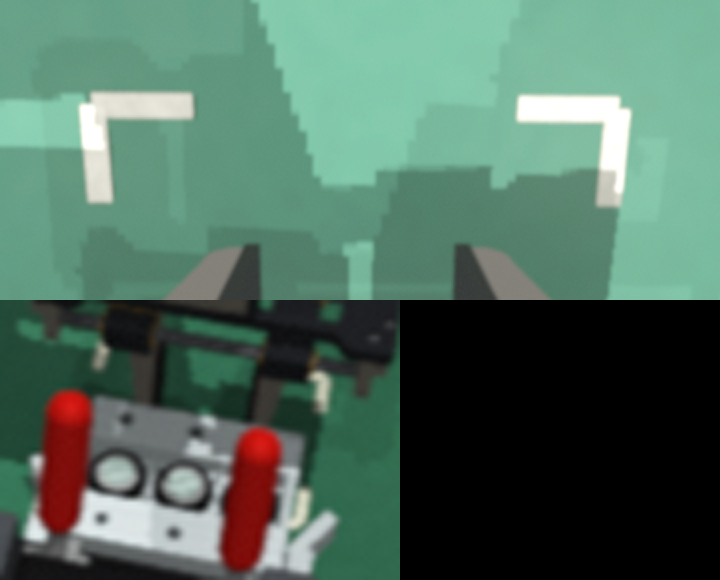

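The tray is about 13 mm into the slot between the rails, modules in place, with about 2 N of sliding friction. I'll keep going and slow down before the earliest possible contact, about 41 mm ahead.

>>> carry_out(rows=[{"dx": -0.0035, "dy": 0, "dz": 0, "rx": 0, "ry": 0, "rz": 0, "jaw": 0.05}, {"dx": -0.0035, "dy": 0, "dz": 0, "rx": 0, "ry": 0, "rz": 0, "jaw": 0.05}, {"dx": -0.0035, "dy": 0, "dz": 0, "rx": 0, "ry": 0, "rz": 0, "jaw": 0.05}, {"dx": -0.0035, "dy": 0, "dz": 0, "rx": 0, "ry": 0, "rz": 0, "jaw": 0.05}, {"dx": -0.0035, "dy": 0, "dz": 0, "rx": 0, "ry": 0, "rz": 0, "jaw": 0.05}, {"dx": -0.0035, "dy": 0, "dz": 0, "rx": 0, "ry": 0, "rz": 0, "jaw": 0.05}, {"dx": -0.0035, "dy": 0, "dz": 0, "rx": 0, "ry": 0, "rz": 0, "jaw": 0.05}, {"dx": -0.0035, "dy": 0, "dz": 0, "rx": 0, "ry": 0, "rz": 0, "jaw": 0.05}])

```text
t: 13.57
eef_pos: [0.5137, 0.0171, 0.0298]
tool_rot: [3.142, -0.0, -3.109]
ft_force: [-2.6, 0.2, -0.2]
opening: 0.543
```

>>> carry_out(rows=[{"dx": -0.002, "dy": 0, "dz": 0, "rx": 0, "ry": 0, "rz": 0, "jaw": 0.05}, {"dx": -0.001, "dy": 0, "dz": 0, "rx": 0, "ry": 0, "rz": 0, "jaw": 0.05}, {"dx": -0.001, "dy": 0, "dz": 0, "rx": 0, "ry": 0, "rz": 0, "jaw": 0.05}, {"dx": -0.001, "dy": 0, "dz": 0, "rx": 0, "ry": 0, "rz": 0, "jaw": 0.05}, {"dx": -0.001, "dy": 0, "dz": 0, "rx": 0, "ry": 0, "rz": 0, "jaw": 0.05}])

```text
t: 13.98
eef_pos: [0.5192, 0.0172, 0.0299]
tool_rot: [3.142, -0.0, -3.109]
ft_force: [-3.6, 0.5, -0.0]
opening: 0.541
```

>>> carry_out(rows=[{"dx": -0.001, "dy": 0, "dz": 0, "rx": 0, "ry": 0, "rz": 0, "jaw": 0.05}, {"dx": -0.001, "dy": 0, "dz": 0, "rx": 0, "ry": 0, "rz": 0, "jaw": 0.05}, {"dx": -0.001, "dy": 0, "dz": 0, "rx": 0, "ry": 0, "rz": 0, "jaw": 0.05}, {"dx": -0.001, "dy": 0, "dz": 0, "rx": 0, "ry": 0, "rz": 0, "jaw": 0.05}])

```text
t: 14.32
eef_pos: [0.5234, 0.0174, 0.0299]
tool_rot: [3.142, -0.0, -3.109]
ft_force: [-2.3, 0.2, 0.7]
opening: 0.543
```

>>> carry_out(rows=[{"dx": -0.001, "dy": 0, "dz": 0, "rx": 0, "ry": 0, "rz": 0, "jaw": 0.05}, {"dx": -0.001, "dy": 0, "dz": 0, "rx": 0, "ry": 0, "rz": 0, "jaw": 0.05}, {"dx": -0.001, "dy": 0, "dz": 0, "rx": 0, "ry": 0, "rz": 0, "jaw": 0.05}, {"dx": -0.001, "dy": 0, "dz": 0, "rx": 0, "ry": 0, "rz": 0, "jaw": 0.05}])

```text
t: 14.65
eef_pos: [0.5274, 0.0175, 0.0299]
tool_rot: [3.142, -0.0, -3.109]
ft_force: [-2.8, 0.6, 1.2]
opening: 0.543
```

>>> carry_out(rows=[{"dx": -0.001, "dy": 0, "dz": 0, "rx": 0, "ry": 0, "rz": 0, "jaw": 0.05}, {"dx": -0.001, "dy": 0, "dz": 0, "rx": 0, "ry": 0, "rz": 0, "jaw": 0.05}, {"dx": -0.001, "dy": 0, "dz": 0, "rx": 0, "ry": 0, "rz": 0, "jaw": 0.05}])

```text
t: 14.9
eef_pos: [0.5304, 0.0176, 0.0298]
tool_rot: [3.142, -0.0, -3.109]
ft_force: [-2.6, -0.1, 0.7]
opening: 0.548
```

>>> carry_out(rows=[{"dx": -0.001, "dy": 0, "dz": 0, "rx": 0, "ry": 0, "rz": 0, "jaw": 0.05}, {"dx": -0.001, "dy": 0, "dz": 0, "rx": 0, "ry": 0, "rz": 0, "jaw": 0.05}, {"dx": -0.001, "dy": 0, "dz": 0, "rx": 0, "ry": 0, "rz": 0, "jaw": 0.05}])

```text
t: 15.15
eef_pos: [0.5334, 0.0177, 0.0299]
tool_rot: [-3.142, 0.0, -3.109]
ft_force: [-3.6, -0.4, 0.1]
opening: 0.543
```

>>> carry_out(rows=[{"dx": -0.001, "dy": 0, "dz": 0, "rx": 0, "ry": 0, "rz": 0, "jaw": 0.05}, {"dx": -0.001, "dy": 0, "dz": 0, "rx": 0, "ry": 0, "rz": 0, "jaw": 0.05}])

```text
t: 15.32
eef_pos: [0.5355, 0.0177, 0.0299]
tool_rot: [3.142, 0.0, -3.109]
ft_force: [-2.5, 0.5, 0.3]
opening: 0.54
```

>>> carry_out(rows=[{"dx": -0.001, "dy": 0, "dz": 0, "rx": 0, "ry": 0, "rz": 0, "jaw": 0.05}, {"dx": -0.001, "dy": 0, "dz": 0, "rx": 0, "ry": 0, "rz": 0, "jaw": 0.05}, {"dx": -0.001, "dy": 0, "dz": 0, "rx": 0, "ry": 0, "rz": 0, "jaw": 0.05}])

```text
t: 15.57
eef_pos: [0.5382, 0.0178, 0.0298]
tool_rot: [3.142, -0.001, -3.109]
ft_force: [-5.2, -0.4, 3.5]
opening: 0.546
```

>>> carry_out(rows=[{"dx": -0.001, "dy": 0, "dz": 0, "rx": 0, "ry": 0, "rz": 0, "jaw": 0.05}, {"dx": -0.001, "dy": 0, "dz": 0, "rx": 0, "ry": 0, "rz": 0, "jaw": 0.05}])

```text
t: 15.73
eef_pos: [0.5393, 0.0179, 0.0297]
tool_rot: [3.142, -0.002, -3.109]
ft_force: [-6.2, -0.4, 4.9]
opening: 0.545
```

Contact is at about x = 0.537 and the force is rising. I'll continue in small steps.

>>> carry_out(rows=[{"dx": -0.001, "dy": 0, "dz": 0, "rx": 0, "ry": 0, "rz": 0, "jaw": 0.05}, {"dx": -0.001, "dy": 0, "dz": 0, "rx": 0, "ry": 0, "rz": 0, "jaw": 0.05}, {"dx": 0, "dy": 0, "dz": 0, "rx": 0, "ry": 0, "rz": 0, "jaw": 0.05}])

```text
t: 15.98
eef_pos: [0.5405, 0.018, 0.0296]
tool_rot: [3.141, -0.004, -3.11]
ft_force: [-8.0, 0.4, 6.8]
opening: 0.545
```

>>> carry_out(rows=[{"dx": 0, "dy": 0, "dz": 0, "rx": 0, "ry": 0, "rz": 0, "jaw": 0.05}, {"dx": 0, "dy": 0, "dz": 0, "rx": 0, "ry": 0, "rz": 0, "jaw": 0.05}])

```text
t: 16.15
eef_pos: [0.5405, 0.018, 0.0296]
tool_rot: [3.141, -0.004, -3.11]
ft_force: [-9.1, 0.4, 4.7]
opening: 0.548
```

>>> carry_out(rows=[{"dx": -0.001, "dy": 0, "dz": 0, "rx": 0, "ry": 0, "rz": 0, "jaw": 0.05}, {"dx": -0.001, "dy": 0, "dz": 0, "rx": 0, "ry": 0, "rz": 0, "jaw": 0.05}, {"dx": -0.001, "dy": 0, "dz": 0, "rx": 0, "ry": 0, "rz": 0, "jaw": 0.05}, {"dx": 0, "dy": 0, "dz": 0, "rx": 0, "ry": 0, "rz": 0, "jaw": 0.05}])

```text
t: 16.48
eef_pos: [0.5422, 0.0181, 0.0294]
tool_rot: [3.141, -0.006, -3.11]
ft_force: [-12.2, 0.3, 8.0]
opening: 0.548
```

>>> carry_out(rows=[{"dx": 0, "dy": 0, "dz": 0, "rx": 0, "ry": 0, "rz": 0, "jaw": 0.05}, {"dx": 0, "dy": 0, "dz": 0, "rx": 0, "ry": 0, "rz": 0, "jaw": 0.05}])

```text
t: 16.65
eef_pos: [0.5422, 0.0181, 0.0293]
tool_rot: [3.141, -0.006, -3.11]
ft_force: [-11.8, 1.0, 8.3]
opening: 0.544
```

>>> carry_out(rows=[{"dx": -0.001, "dy": 0, "dz": 0, "rx": 0, "ry": 0, "rz": 0, "jaw": 0.05}, {"dx": -0.001, "dy": 0, "dz": 0, "rx": 0, "ry": 0, "rz": 0, "jaw": 0.05}, {"dx": 0, "dy": 0, "dz": 0, "rx": 0, "ry": 0, "rz": 0, "jaw": 0.05}, {"dx": 0, "dy": 0, "dz": 0, "rx": 0, "ry": 0, "rz": 0, "jaw": 0.05}, {"dx": 0, "dy": 0, "dz": 0, "rx": 0, "ry": 0, "rz": 0, "jaw": 0.05}])

```text
t: 17.07
eef_pos: [0.5433, 0.0181, 0.0292]
tool_rot: [3.141, -0.008, -3.11]
ft_force: [-14.4, -0.2, 8.8]
opening: 0.543
```

```bash
python3 - <<'E'
from h import *
for i in range(4):
    s=status.get_state(); print(s["t"],s["eef_pos"],s["ft_force"]); vision.read_camera("wrist")
E
```

```text
17.0667 [0.54328742 0.01810744 0.02920303] [-14.44375079  -0.17962399   8.83917071]
17.1167 [0.54327498 0.01809336 0.02917677] [-14.40723699   0.52795915   9.97035144]
17.1667 [0.54324816 0.01811866 0.02916715] [-13.93690204   1.05872106   8.99698307]
17.2167 [0.54328296 0.01812591 0.02919565] [-14.93853353   0.10209145  10.07598834]
```

The block force is about 10 N: 14.4 N measured, less about 4 N of sliding friction, with about 6.6 mm of compression at 1.5 N/mm. Now I'll withdraw slowly.

>>> carry_out(rows=[{"dx": 0.001, "dy": 0, "dz": 0, "rx": 0, "ry": 0, "rz": 0, "jaw": 0.05}, {"dx": 0.001, "dy": 0, "dz": 0, "rx": 0, "ry": 0, "rz": 0, "jaw": 0.05}, {"dx": 0.001, "dy": 0, "dz": 0, "rx": 0, "ry": 0, "rz": 0, "jaw": 0.05}, {"dx": 0.001, "dy": 0, "dz": 0, "rx": 0, "ry": 0, "rz": 0, "jaw": 0.05}, {"dx": 0.001, "dy": 0, "dz": 0, "rx": 0, "ry": 0, "rz": 0, "jaw": 0.05}, {"dx": 0.001, "dy": 0, "dz": 0, "rx": 0, "ry": 0, "rz": 0, "jaw": 0.05}, {"dx": 0.001, "dy": 0, "dz": 0, "rx": 0, "ry": 0, "rz": 0, "jaw": 0.05}, {"dx": 0.001, "dy": 0, "dz": 0, "rx": 0, "ry": 0, "rz": 0, "jaw": 0.05}])

```text
t: 17.93
eef_pos: [0.5399, 0.0179, 0.03]
tool_rot: [3.142, 0.001, -3.109]
ft_force: [-1.3, -0.1, -0.5]
opening: 0.544
```

>>> carry_out(rows=[{"dx": 0.001, "dy": 0, "dz": 0, "rx": 0, "ry": 0, "rz": 0, "jaw": 0.05}, {"dx": 0.001, "dy": 0, "dz": 0, "rx": 0, "ry": 0, "rz": 0, "jaw": 0.05}, {"dx": 0.001, "dy": 0, "dz": 0, "rx": 0, "ry": 0, "rz": 0, "jaw": 0.05}, {"dx": 0.001, "dy": 0, "dz": 0, "rx": 0, "ry": 0, "rz": 0, "jaw": 0.05}, {"dx": 0.004, "dy": 0, "dz": 0, "rx": 0, "ry": 0, "rz": 0, "jaw": 0.05}, {"dx": 0.01, "dy": 0, "dz": 0, "rx": 0, "ry": 0, "rz": 0, "jaw": 0.05}, {"dx": 0.02, "dy": 0, "dz": 0, "rx": 0, "ry": 0, "rz": 0, "jaw": 0.05}, {"dx": 0.02, "dy": 0, "dz": 0, "rx": 0, "ry": 0, "rz": 0, "jaw": 0.05}])

```text
t: 18.6
eef_pos: [0.4804, 0.016, 0.0298]
tool_rot: [-3.142, 0.0, -3.109]
ft_force: [-0.6, 0.6, 0.9]
opening: 0.547
```

>>> carry_out(rows=[{"dx": 0.03, "dy": 0, "dz": -0.02, "rx": 0, "ry": 0, "rz": 0, "jaw": 0.05}, {"dx": 0.03, "dy": 0, "dz": -0.03, "rx": 0, "ry": 0, "rz": 0, "jaw": 0.05}, {"dx": 0.03, "dy": 0, "dz": -0.03, "rx": 0, "ry": 0, "rz": 0, "jaw": 0.05}, {"dx": 0, "dy": 0, "dz": -0.03, "rx": 0, "ry": 0, "rz": 0, "jaw": 0.05}, {"dx": 0, "dy": 0, "dz": 0, "rx": 0, "ry": 0, "rz": 0, "jaw": 0.05}, {"dx": 0, "dy": 0, "dz": 0, "rx": 0, "ry": 0, "rz": 0, "jaw": 0.05}])

```text
t: 19.1
eef_pos: [0.3929, 0.0132, 0.1402]
tool_rot: [-3.142, 0.004, -3.109]
ft_force: [-0.1, -1.2, -0.5]
opening: 0.543
```

```bash
python3 - <<'E'
from h import *
wcam("pics/w7"); S=grab("scene","pics/scene3.png")[:,:,::-1]; D=grab("side","pics/side3.png")[:,:,::-1]
a=cv2.resize(S[235:325,290:400],None,fx=3.5,fy=3.5,interpolation=cv2.INTER_CUBIC)
b=cv2.resize(D[200:330,240:400],None,fx=2.5,fy=2.5,interpolation=cv2.INTER_CUBIC)
c=np.zeros((560,800,3),np.uint8); c[:a.shape[0],:a.shape[1]]=a; c[:b.shape[0],400:]=b
w=cv2.resize(S,None,fx=.35,fy=.35); c[340:340+w.shape[0],:w.shape[1]]=w; W=cv2.resize(cv2.imread("pics/w7.png"),None,fx=.45,fy=.45); c[340:340+W.shape[0],400:400+W.shape[1]]=W
cv2.imwrite("pics/m3.png",c); s=status.get_state(); print(s["t"],s["eef_pos"],s["ft_force"])
E
```

```text
19.25 [0.39190166 0.01312256 0.13801524] [ 0.03821681  0.92340187 -0.50837517]
```

View pics/m3.png

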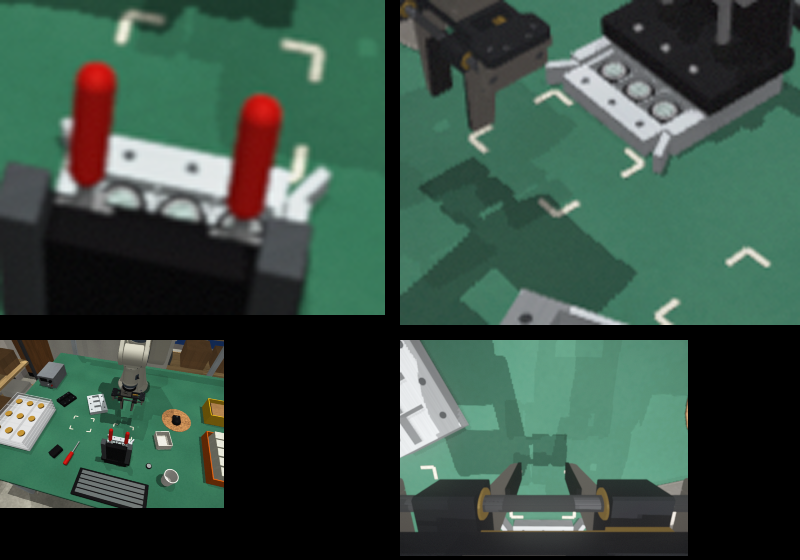

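The tray sits square in the slot, with the modules in their pockets and the other items where they were. The arm is clear, so I'm handing in.

```bash
python3 -c "
from h import *
print(arm.sign_off())"
```

```text
the job is handed in; nothing more can be done
None
```

The tray is in the fixture's slot, pressed on the contact block with about 10 N, and the job is handed in. It finished at about 19 s; the sign-off gave no verdict.

- **Which tray:** I took the small aluminium one with the three modules, and left the larger silver block and the black one alone.
- **Onto the tape:** I pushed it sideways with two fingers. It rested there for over 2 s, within about 2 mm of the rectangle and square to roughly 0.007 rad. The fixture and tape measurements themselves differed by 2–3 mm between cameras.
- **Into the slot:** I felt the block at about 65 mm behind the mouth. I stopped at 14.4 N on the wrist with about 6.6 mm of compression. The 10 N is that compression at the given 1.5 N/mm. The wrist reading fits it if friction was about 4 N, but sliding friction before contact read only about 2.6 N. During the press the fingers also pushed down with 9–10 N, so the press could be slightly under 10 N.
- **Last checks:** The final pictures show the tray square in the slot, all three modules in their pockets, the other things apparently undisturbed, and the robot clear. As I backed the fingers off, the tray sprang back, by no more than about 3.4 mm. By my estimate friction then held it against the partly compressed block, but I did not measure its final depth because the view was blocked.

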